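Line up the slit lamp's cleaned lens barrels on their rack by length

TASK

The slit lamp's four cleaned lens barrels lie on the green drying rests. Put them back on the grey rack in order of length, one to a cradle: the longest in the cradle next to the yellow stop, then each shorter one in turn, the shortest furthest from the yellow stop. Lower each gently, never dropping it, so that it lies settled between the cradle's two ribs with its middle over the cradle's middle, and leave all four lying still.

Things in the scene. Friction and masses are not known exactly. Their poses are not given: they have to be found in the camera images.
- barrel_white: a loose round black lens barrel with a white band round its middle and a thin grey ring near each end: a smooth cylinder 55 mm long and 30 mm in diameter, 70 g or up to a third more or less. Origin: its centre, on the cylinder's axis; its x axis runs along the cylinder. At the start it lies level on a green drying rest (one barrel a rest), its axis 41 mm above the table, free on both sides; the rest is a 10 mm thick plate with a block and ribs shaped like a rack cradle.
- barrel_blue: a loose round black lens barrel with a blue band round its middle and a thin grey ring near each end: a smooth cylinder 75 mm long and 30 mm in diameter, 95 g or up to a third more or less. Origin: its centre, on the cylinder's axis; its x axis runs along the cylinder. At the start it lies level on a green drying rest (one barrel a rest), its axis 41 mm above the table, free on both sides; the rest is a 10 mm thick plate with a block and ribs shaped like a rack cradle.
- barrel_orange: a loose round black lens barrel with an orange band round its middle and a thin grey ring near each end: a smooth cylinder 95 mm long and 30 mm in diameter, 120 g or up to a third more or less. Origin: its centre, on the cylinder's axis; its x axis runs along the cylinder. At the start it lies level on a green drying rest (one barrel a rest), its axis 41 mm above the table, free on both sides; the rest is a 10 mm thick plate with a block and ribs shaped like a rack cradle.
- barrel_red: a loose round black lens barrel with a red band round its middle and a thin grey ring near each end: a smooth cylinder 115 mm long and 30 mm in diameter, 145 g or up to a third more or less. Origin: its centre, on the cylinder's axis; its x axis runs along the cylinder. At the start it lies level on a green drying rest (one barrel a rest), its axis 41 mm above the table, free on both sides; the rest is a 10 mm thick plate with a block and ribs shaped like a rack cradle.
- cradle_a: one of four alike white cradles fixed on the rack, in any order along the row: a block 44 mm long, 20 mm wide and 14 mm high, on which two round steel ribs, 50 mm long, 6 mm in diameter and 16 mm apart centre to centre, run side by side. A barrel lies lengthwise between the ribs, its axis 31 mm above the cradle's underside (41 mm above the table). Origin: centre of the underside, which is 10 mm above the table; x runs along the ribs, y across them (along the row), z up.
- cradle_b: one of four alike white cradles fixed on the rack, in any order along the row: a block 44 mm long, 20 mm wide and 14 mm high, on which two round steel ribs, 50 mm long, 6 mm in diameter and 16 mm apart centre to centre, run side by side. A barrel lies lengthwise between the ribs, its axis 31 mm above the cradle's underside (41 mm above the table). Origin: centre of the underside, which is 10 mm above the table; x runs along the ribs, y across them (along the row), z up.
- cradle_c: one of four alike white cradles fixed on the rack, in any order along the row: a block 44 mm long, 20 mm wide and 14 mm high, on which two round steel ribs, 50 mm long, 6 mm in diameter and 16 mm apart centre to centre, run side by side. A barrel lies lengthwise between the ribs, its axis 31 mm above the cradle's underside (41 mm above the table). Origin: centre of the underside, which is 10 mm above the table; x runs along the ribs, y across them (along the row), z up.
- cradle_d: one of four alike white cradles fixed on the rack, in any order along the row: a block 44 mm long, 20 mm wide and 14 mm high, on which two round steel ribs, 50 mm long, 6 mm in diameter and 16 mm apart centre to centre, run side by side. A barrel lies lengthwise between the ribs, its axis 31 mm above the cradle's underside (41 mm above the table). Origin: centre of the underside, which is 10 mm above the table; x runs along the ribs, y across them (along the row), z up.
- stop: the yellow round stop, 28 mm in diameter and 18 mm high, fixed on the rack at one end of the row, in line with the cradles and 80 mm from the middle of the first; a grey one like it stands at the other end. Origin: centre of its underside, 10 mm above the table.
- rack: the fixed grey rack plate, 90 mm deep, 460 mm long and 10 mm thick, which bears the four cradles in a row, 80 mm apart from middle to middle, and the two stops at its ends. Origin: centre of its underside, on the table; y runs along the row, x across it (along the cradles' ribs), z up.

How it is judged:
At the end, for the whole second after the job is handed in: From the yellow stop the barrels lie on the cradles longest to shortest, 80, 160, 240 and 320 mm from it within 12 mm, middles within 12 mm of the cradle's along the ribs, axes 37 to 45.5 mm above the table and within 0.12 rad of the ribs, all at rest (0.02 m/s, 0.3 rad/s) (horizontal distance between barrel_red and stop between 0.068 and 0.092 m and x of barrel_red in the frame of rack between -0.012 and 0.012 m and z of barrel_red in the frame of rack between 0.037 and 0.0455 m and angle between the x axis of each of barrel_red, barrel_orange, barrel_blue, barrel_white and the x axis of rack, either way round below 0.12 rad and linear speed of each of barrel_red, barrel_orange, barrel_blue, barrel_white below 0.02 m/s and angular speed of each of barrel_red, barrel_orange, barrel_blue, barrel_white below 0.3 rad/s and horizontal distance between barrel_orange and stop between 0.148 and 0.172 m and x of barrel_orange in the frame of rack between -0.012 and 0.012 m and z of barrel_orange in the frame of rack between 0.037 and 0.0455 m and horizontal distance between barrel_blue and stop between 0.228 and 0.252 m and x of barrel_blue in the frame of rack between -0.012 and 0.012 m and z of barrel_blue in the frame of rack between 0.037 and 0.0455 m and horizontal distance between barrel_white and stop between 0.308 and 0.332 m and x of barrel_white in the frame of rack between -0.012 and 0.012 m and z of barrel_white in the frame of rack between 0.037 and 0.0455 m); the robot touches nothing.
It fails at once if the red-banded barrel dropped or thrown: it moves faster than 0.5 m/s (a fall of over 13 mm) while no finger touches it (linear speed of barrel_red above 0.5 m/s and contact force between the fingers and barrel_red below 0.05 N).
It fails at once if the orange-banded barrel dropped or thrown: it moves faster than 0.5 m/s (a fall of over 13 mm) while no finger touches it (linear speed of barrel_orange above 0.5 m/s and contact force between the fingers and barrel_orange below 0.05 N).
It fails at once if the blue-banded barrel dropped or thrown: it moves faster than 0.5 m/s (a fall of over 13 mm) while no finger touches it (linear speed of barrel_blue above 0.5 m/s and contact force between the fingers and barrel_blue below 0.05 N).
It fails at once if the white-banded barrel dropped or thrown: it moves faster than 0.5 m/s (a fall of over 13 mm) while no finger touches it (linear speed of barrel_white above 0.5 m/s and contact force between the fingers and barrel_white below 0.05 N).
It also fails if it takes over 112 s, if anything falls off the work surface, if the arm or the gripper's body presses on something with over 40 N, if the wrist force passes 120 N, or if a joint passes its speed limit or range.

ROBOT

A 6-joint arm with a two-finger parallel gripper is mounted at the origin on the work surface. World frame = base frame: x ahead of the robot, y to its left, z up, the work surface at z = 0. Lengths are in m, angles in rad, forces in N, time in s.
With the tool pointing down it reaches from about 0.325 to 0.775 m from the base axis. Payload 5.5 kg.
Tool frame: the origin (TCP) lies at the very end of the fingers, on their centre line; the grasp point (between the pads) lies behind it (bot.tcp_to_grasp is the z of the grasp point in the tool frame, in m); z points along the fingers, y is the direction in which the jaws open and shut (so a half turn about z gives the same grasp; the last joint's range is limited). The gripper opens to 88 mm and grips with 3 to 60 N. Pads are 20 mm wide; open, the fingers measure 115 mm over their backs; the gripper's body (75 mm by 178 mm) begins 61 mm behind the grasp point.
Start: joints at [-1.367, 0.091, 1.231, -0, 1.82, -0.057], TCP at [0.155, -0.58, 0.223] pointing down, gripper open.
Joint ranges: [-2.87, 2.87], [-0.86, 2.18], [0.17, 2.46], [-1.51, 4.65], [0.06, 2.69], [-2.65, 2.65]. Speed limits (rad/s): [2.57, 2.57, 3.01, 3.14, 3.14, 3.14].

INTERFACE

Orientations are given as a unit quaternion [w, x, y, z].
In Python, from rig import bot, cams, ticket gives the robot as it stands.
- The arm moves only by the tool send_rows, never from a script. Its argument "increments" is a list of rows, each an object of numbers: "dx", "dy", "dz": the shift along the tool's x, y, z in m; "ax", "ay", "az": the turn, a rotation vector about the tool's x, y, z in rad. In form: [{"dx": .., "dy": .., "dz": .., "ax": .., "ay": .., "az": ..}, ...]. A call has 1 to 8 rows; each row shifts and turns the commanded pose from where the row before left it, along the tool's axes as they then stand; what a row does not reach is not made up. A row lasts 1/10 s, in which the tool goes at most 50 mm and 8.59 degrees, less where a joint would pass 70% of its speed; a pose out of reach is approached as far as the arm can. A call with a gripper value outside its range is refused whole. "fingers" is the closure, from 0 (fully open) to 1 (shut), set as the call begins (left out, the last holds). The fingers move at their own pace and stop on an object; the grip force is fixed at half the most. Time passes only in rows, so rows that do not move let the fingers close. It gives the time, the measured TCP pose, the force and the opening at its end, in the units of the state.
- bot.get_state(): the state, without advancing time (a new reading comes with each control period).
- cams.read_camera(name): name is "side" or "top"; returns a dict with "image" (384x512x3 uint8, red, green, blue), "depth" (384x512 float32, m along the optical axis (not along the pixel's ray), 0 where there is no reading), "fx", "fy", "cx", "cy" (pixels), "k1" (the pictures are not rectified: a ray, as slopes to the right and down, at radius r is drawn at 1 + k1 r^2 times it, then the intrinsics apply), "extrinsics" (4x4, takes a point from camera to world coordinates). Camera axes: x right, y down, z forward; pixel columns grow to the right and rows downward; lengths in m; the calibration is good to about 2 mm. A picture is of the moment at which its call begins.
- ticket.sign_off(): hands the job in, once; it reports no verdict.
The state is a dict: "time_s": time; "q": joint angles; "joint_vel": joint speeds; "joint_efforts": joint torques, N m; "ee_pos": TCP position; "tool_rot": TCP orientation; "wrist_force": force on the tool from outside, world axes, zero at the start; "torque": the same for the moment, N m; "gripper_width": opening from 0.0 (shut) to 1.0 (fully open).
Only numpy, scipy, OpenCV 4.12 (cv2) and the standard library are available. Lean on these libraries where they do the work, as an engineer would, in place of code of your own. Each camera call takes 0.05 s, during which the arm holds its last target.

## Working session

There is one attempt and no reset: what is moved stays moved. The work goes in short steps, Python scripts to look and compute and a tool call to move; the robot and the scene stay as the last step left them, time stands still between calls to the robot, and variables do not carry over. Pictures are saved under pics/ and viewed, and the job is handed in when it is done.

Besides the shell and the picture viewer there is one more tool, called after ">>>" as name([rows], argument=value, ...), one row to a line, values as JSON. send_rows: Moves the arm, as the interface text tells. Its arguments: {"type":"object","properties":{"increments":{"type":"array"},"fingers":{"type":"number"}},"required":["increments"]}

```bash
ls; mkdir -p pics
python3 - <<'E'
from rig import bot,cams,ticket
import cv2,numpy as np
s=bot.get_state();print(s,bot.tcp_to_grasp)
for n in("top","side"):
    c=cams.read_camera(n);cv2.imwrite(f"pics/{n}0.png",c["image"][...,::-1]);np.savez(f"{n}0.npz",**c)
    print(n,c["fx"],c["fy"],c["cx"],c["cy"],c["k1"],c["extrinsics"].round(4).tolist())
E
```

```text
pics
{'time_s': 0.0, 'q': array([-1.36671486e+00,  9.18156674e-02,  1.23185666e+00,  1.79713074e-05,
        1.81979333e+00, -5.66765254e-02]), 'joint_vel': array([-2.72578096e-03, -4.36548874e-04, -1.66797744e-04, -5.89938442e-04,
       -3.61262592e-04, -1.76511999e-05]), 'joint_efforts': array([ 1.79990020e-03, -4.46456409e+01, -4.06443608e+01,  7.00232433e-02,
        2.93184235e-02, -1.60079917e-04]), 'ee_pos': array([ 0.15464653, -0.57942687,  0.22154924]), 'tool_rot': array([-9.34601226e-04,  9.91511970e-01,  1.30012062e-01, -6.02730970e-05]), 'wrist_force': array([0.53309997, 0.27843391, 0.66394731]), 'torque': array([ 0.02368309, -0.01959384,  0.03716876]), 'gripper_width': 1.0003672774106824} -0.0187
top 356.991222633601 356.991222633601 259.20049705042607 199.6486906105226 -0.020295219565410177 [[0.0181, -0.9908, 0.134, 0.4656], [-0.9997, -0.0203, -0.0155, 0.0064], [0.0181, -0.1337, -0.9909, 0.7851], [0.0, 0.0, 0.0, 1.0]]
side 453.0144315815958 453.0144315815958 254.3650875976635 187.1144301786033 -0.05278051097141449 [[0.9428, -0.2305, 0.2408, 0.3256], [-0.3333, -0.6417, 0.6907, -0.6709], [-0.0047, -0.7315, -0.6819, 0.7298], [0.0, 0.0, 0.0, 1.0]]
```

View pics/top0.png

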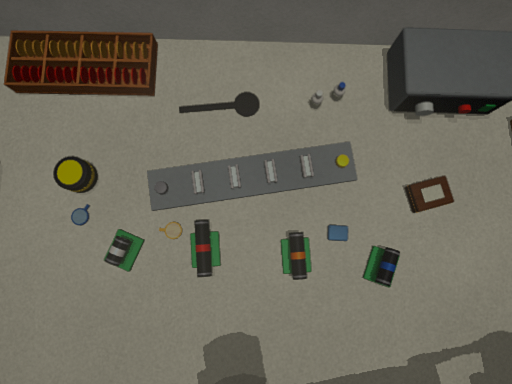

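View pics/side0.png

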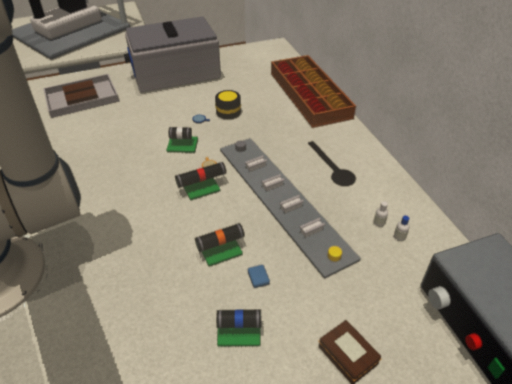

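```bash
cat > h.py <<'E'
import numpy as np,cv2
def K(c): return np.array([[c["fx"],0,c["cx"]],[0,c["fy"],c["cy"]],[0,0,1.]]),np.array([float(c["k1"]),0,0,0])
def ray(c,uv,z):
    k,d=K(c);p=cv2.undistortPointsIter(np.float64(uv).reshape(-1,1,2),k,d,None,None,(3,100,1e-12)).reshape(-1,2)
    E=c["extrinsics"];v=np.c_[p,np.ones(len(p))]@E[:3,:3].T
    o=E[:3,3];return o+v*((z-o[2])/v[:,2])[:,None]
def load(n): return dict(np.load(n))
def blobs(m,amin):
    n,l,s,ce=cv2.connectedComponentsWithStats(m.astype(np.uint8),connectivity=8)
    return [(l==i,s[i,4],ce[i]) for i in range(1,n) if s[i,4]>=amin]
def pix(m):
    y,x=np.nonzero(m);return np.c_[x,y].astype(float)
def rect(c,m,z):
    P=ray(c,pix(m),z)[:,:2]
    (ce,wh,_)=r=cv2.minAreaRect(np.float32(P*1000)); b=cv2.boxPoints(r)/1000
    e=b[1]-b[0];f=b[2]-b[1]; L=e if np.hypot(*e)>np.hypot(*f) else f
    return np.array(ce)/1000,sorted(wh),np.arctan2(L[1],L[0])%np.pi
E
python3 - <<'E'
from h import *
for n in("top","side"):
    c=load(n+"0.npz");im=c["image"];hsv=cv2.cvtColor(im,cv2.COLOR_RGB2HSV);H,S,V=[hsv[...,i].astype(int) for i in range(3)]
    print(n)
    green=(abs(H-65)<18)&(S>100)&(V>40)
    for m,a,ce in blobs(green,60):
        x0,y0=pix(m).min(0).astype(int)-18;x1,y1=pix(m).max(0).astype(int)+18
        roi=np.zeros_like(green);roi[max(y0,0):y1,max(x0,0):x1]=1
        print("rest",a,ce.round(1),ray(c,[ce],.01).round(4)[0])
        dk=(V<60)&~green&roi
        for m2,a2,c2 in blobs(dk,15):
            r=rect(c,m2,.041);print("   dark",a2,c2.round(1),r)
    for nm,m in dict(yel=(abs(H-28)<5)&(S>180)&(V>120),org=(abs(H-11)<4)&(S>170)&(V>80),red=((H<4)|(H>176))&(S>170)&(V>80),blu=(abs(H-113)<8)&(S>150)&(V>60)).items():
        for b,a,ce in blobs(m,15):
            if 215<ce[1] or nm in("yel","red","org"): print(nm,a,ce.round(1),"z28",ray(c,[ce],.028)[0].round(4),"z54",ray(c,[ce],.054)[0].round(4))
    if n=="top":
        w=(V>150)&(S<70)
        w[:140]=0;w[200:]=0;w[:,:180]=0;w[:,330:]=0
        for b,a,ce in blobs(w,25): print("cradle",a,ce.round(1),rect(c,b,.026))
        im2=cv2.resize(im[130:300,90:420],None,fx=2.4,fy=2.4,interpolation=2);cv2.imwrite("pics/z.png",im2[...,::-1])
E
```

```text
top
rest 439 [129.9 249.1] [0.4577 0.2695 0.01  ]
   dark 305 [119.3 250.2] (array([0.45441003, 0.28252206]), [35.73855209350586, 58.31492233276367], np.float32(2.778223))
rest 143 [193.2 250.5] [0.4574 0.1339 0.01  ]
   dark 318 [202.  232.4] (array([0.4964097 , 0.11211859]), [28.99802589416504, 49.72565460205078], np.float32(0.041448414))
   dark 308 [203.5 261.9] (array([0.43495169, 0.10662822]), [29.29938507080078, 42.80629348754883], np.float32(0.10015985))
   dark 26 [204.2 275.1] (array([0.40828735, 0.10360374]), [3.5548110008239746, 26.714683532714844], np.float32(1.6980848))
rest 289 [214.6 248.4] [0.4628 0.0882 0.01  ]
   dark 318 [202.  232.4] (array([0.4964097 , 0.11211859]), [28.99802589416504, 49.72565460205078], np.float32(0.041448414))
   dark 308 [203.5 261.9] (array([0.43495169, 0.10662822]), [29.29938507080078, 42.80629348754883], np.float32(0.10015985))
   dark 26 [204.2 275.1] (array([0.40828735, 0.10360374]), [3.5548110008239746, 26.714683532714844], np.float32(1.6980848))
rest 251 [285.6 255.8] [ 0.4498 -0.0646  0.01  ]
   dark 24 [295.3 232.9] (array([ 0.49819
[... 3880 characters left out ...]
054 ]
org 15 [337.9  92.9] z28 [0.9391 0.3393 0.028 ] z54 [0.9164 0.3019 0.054 ]
org 18 [310.2 108.3] z28 [0.8281 0.292  0.028 ] z54 [0.8095 0.2564 0.054 ]
org 17 [322.8 111.4] z28 [0.8547 0.2662 0.028 ] z54 [0.8351 0.2314 0.054 ]
org 87 [220.4 236. ] z28 [ 0.4594 -0.0743  0.028 ] z54 [ 0.4545 -0.0964  0.054 ]
red 84 [284.8  67.3] z28 [0.8516 0.5355 0.028 ] z54 [0.8321 0.4908 0.054 ]
red 364 [305.4  92.3] z28 [0.8505 0.3745 0.028 ] z54 [0.8311 0.3357 0.054 ]
red 57 [201.1 173. ] z28 [0.4716 0.1283 0.028 ] z54 [0.4661 0.0987 0.054 ]
red 178 [474.1 340.7] z28 [ 0.7954 -0.4432  0.028 ] z54 [ 0.778  -0.4516  0.054 ]
blu 71 [238.2 316.8] z28 [ 0.4363 -0.2633  0.028 ] z54 [ 0.4322 -0.2784  0.054 ]
```

View pics/z.png

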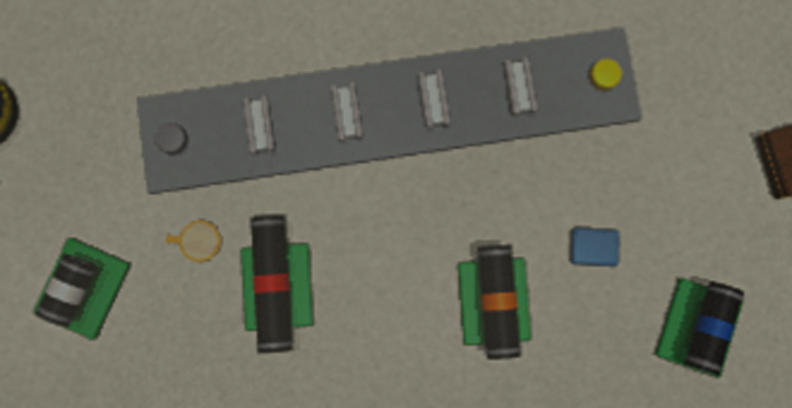

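Run:
```python
from h import *
for n,cent in(("top",dict(white=(119,249),red=(203,247),orange=(297,255),blue=(386,266))),("side",dict(white=(180,134),red=(201,174),orange=(220,237),blue=(239,320)))):
    c=load(n+"0.npz");im=c["image"];hsv=cv2.cvtColor(im,cv2.COLOR_RGB2HSV);H,S,V=[hsv[...,i].astype(int) for i in range(3)]
    print(n)
    yy,xx=np.mgrid[:384,:512]
    green=(abs(H-65)<18)&(S>100)
    for k,(u,v) in cent.items():
        near=np.hypot(xx-u,yy-v)<36
        band=dict(white=(V>130)&(S<60)&(np.hypot(xx-u,yy-v)<12),red=((H<6)|(H>174))&(S>150),orange=(abs(H-11)<5)&(S>150),blue=(abs(H-113)<10)&(S>140))[k]
        m=near&(((V<62)&~green)|band)
        m=cv2.morphologyEx(m.astype(np.uint8),cv2.MORPH_CLOSE,np.ones((5,5)))
        b=max(blobs(m,10),key=lambda t:t[1])[0]
        bb=blobs(band&near,8);bc=pix(band&near).mean(0)
        r=rect(c,b,.041);print(k,r[0].round(4),np.round(r[1],1),"ang",r[2].round(3),"band z.05",ray(c,[bc],.05)[0].round(4))
    g=(abs(V-85)<25)&(S<60)
    if n=="top":
        for u0,v0,u1,v1 in((190,165,206,198),(226,160,243,193),(263,154,280,187),(299,150,316,182)):
            w=np.zeros_like(g);w[v0:v1,u0:u1]=V[v0:v1,u0:u1]>115
            b=max(blobs(w,5),key=lambda t:t[1])[0]
            print("cradle",pix(b).mean(0).round(1),rect(c,b,.026))
    print("rackV",V[180,250] if n=="top" else V[190,255],S[180,250],"table",V[220,250],S[220,250])
c=load("top0.npz");im=c["image"];hsv=cv2.cvtColor(im,cv2.COLOR_RGB2HSV);V=hsv[...,2];
m=np.zeros(V.shape,bool);m[135:215,140:365]=(hsv[135:215,140:365,2]<100)
b=max(blobs(m,100),key=lambda t:t[1]);print("rack",b[1],rect(c,b[0],.010))
```

```text
top
white [0.4554 0.2852] [43.3 58.2] ang 2.789 band z.05 [0.456  0.2878 0.05  ]
red [0.4641 0.1093] [ 29.9 115.9] ang 0.095 band z.05 [0.464  0.1086 0.05  ]
orange [ 0.452  -0.0852] [31.3 96. ] ang 0.074 band z.05 [ 0.4523 -0.0853  0.05  ]
blue [ 0.4335 -0.2708] [38.4 76.5] ang 2.869 band z.05 [ 0.4332 -0.271   0.05  ]
cradle [197.3 181.4] (array([0.60508429, 0.12887395]), [9.343868255615234, 42.565189361572266], np.float32(0.17222501))
cradle [233.7 176.5] (array([0.61713092, 0.05137702]), [12.53429889678955, 43.91273498535156], np.float32(0.16603741))
cradle [269.9 170.6] (array([ 0.63218542, -0.02714597]), [12.521528244018555, 42.888572692871094], np.float32(0.17517042))
cradle [306.2 165.5] (array([ 0.6449187 , -0.10644711]), [12.244422912597656, 44.30296325683594], np.float32(0.16370924))
rackV 88 9 table 130 37
side
white [0.4617 0.2936] [48.4 69.6] ang 1.313 band z.05 [0.4596 0.2947 0.05  ]
red [0.464  0.1079] [ 43.9 109.6] ang 0.099 band z.05 [0.4675 0.1018 0.05  ]
orange [ 0.4515 -0.0877] [37.7 88.6] ang 0.073 band z.05 [ 0.4552 -0.0937  0.05  ]
blue [ 0.4345 -0.2752] [30.8 70.9] ang 2.8 band z.05 [ 0.4332 -0.2764  0.05  ]
rackV 109 16 table 186 45
rack 7407 (array([0.62491327, 0.01107947]), [91.86061096191406, 458.9213562011719], np.float32(1.7418265))
```

```bash
cat >> h.py <<'E'
def cloud(c):
    yy,xx=np.mgrid[:384,:512];k,d=K(c)
    p=cv2.undistortPointsIter(np.c_[xx.ravel(),yy.ravel()].astype(float).reshape(-1,1,2),k,d,None,None,(3,50,1e-10)).reshape(-1,2)
    D=c["depth"].ravel();P=np.c_[p*D[:,None],D]@c["extrinsics"][:3,:3].T+c["extrinsics"][:3,3]
    P[D==0]=np.nan;return P
def barrels(cs,g,zlo=.046,R=.065):
    for k,(x,y) in g.items():
        for n,c in cs.items():
            P=cloud(c);m=(np.hypot(P[:,0]-x,P[:,1]-y)<R)&(P[:,2]>zlo)&(P[:,2]<.07);Q=P[m]
            r=cv2.minAreaRect(np.float32(Q[:,:2]*1000));b=cv2.boxPoints(r);e=b[1]-b[0];f=b[2]-b[1];L=e if np.hypot(*e)>np.hypot(*f) else f
            print(k,n,len(Q),"ctr",np.round(r[0],1),np.round(sorted(r[1]),1),"ang",round(float(np.arctan2(L[1],L[0])%np.pi),3),"ztop",np.percentile(Q[:,2],95).round(4))
E
python3 - <<'E'
from h import *
barrels({n:load(n+"0.npz") for n in("top","side")},dict(white=(.456,.285),red=(.464,.109),orange=(.452,-.085),blue=(.434,-.271)))
E
```

```text
white top 398 ctr [454.6 284.4] [29.6 55.9] ang 2.73 ztop 0.0574
white side 188 ctr [455.2 278.4] [27.2 57.5] ang 2.84 ztop 0.0587
red top 798 ctr [464.3 108.9] [ 28.9 115.1] ang 0.09 ztop 0.0575
red side 480 ctr [465.4 102.8] [ 27.6 115.7] ang 0.075 ztop 0.0581
orange top 662 ctr [452.6 -86.5] [29.5 95. ] ang 0.093 ztop 0.0575
orange side 577 ctr [454.1 -91.2] [28.9 96.5] ang 0.084 ztop 0.0581
blue top 518 ctr [ 432.3 -271.4] [29.2 75.5] ang 2.835 ztop 0.0576
blue side 729 ctr [ 433.4 -276.1] [29.1 75.7] ang 2.803 ztop 0.0586
```

```bash
cat > g.py <<'E'
import sys
from h import *
from rig import bot
from scipy.spatial.transform import Rotation as R
def go(x,y,z,th):
    s=bot.get_state();q=s["tool_rot"];r=R.from_quat([q[1],q[2],q[3],q[0]]);d=r.inv().apply(np.array([x,y,z])-s["ee_pos"])
    X=r.as_matrix()[:,0];cur=np.arctan2(X[1],X[0]);t=(th-cur+np.pi/2)%np.pi-np.pi/2
    print("t",round(s["time_s"],2),"pos",s["ee_pos"].round(4),"yaw",cur.round(3),"tilt",(r.as_matrix()[:,2]).round(4),"w",round(s["gripper_width"],3),"q6",s["q"][5].round(2),"F",s["wrist_force"].round(1))
    print("dxyz",d.round(4),"az",round(-t,3))
go(*map(float,sys.argv[1:5]))
E
python3 g.py .433 -.2725 .10 -.317
```

```text
t 0.1 pos [ 0.1546 -0.5795  0.2216] yaw 0.261 tilt [-4.0e-04  1.7e-03 -1.0e+00] w 0.995 q6 -0.06 F [-0.4 -0.3 -0.1]
dxyz [ 0.3481 -0.2246  0.122 ] az 0.578
```

>>> send_rows([
  {"dx": 0.02, "dy": -0.013},
  {"dx": 0.04, "dy": -0.026},
  {"dx": 0.04, "dy": -0.026},
  {"dx": 0.04, "dy": -0.026},
  {"dx": 0.04, "dy": -0.026},
  {"dx": 0.04, "dy": -0.026},
  {"dx": 0.04, "dy": -0.026},
  {"dx": 0.04, "dy": -0.026},
], fingers=0)

```text
invalid input
```

>>> send_rows([
  {"dx": 0.03, "dy": -0.02},
  {"dx": 0.018, "dy": -0.01},
  {"az": 0.1, "dz": 0.02},
  {"az": 0.1, "dz": 0.02},
  {"az": 0.1, "dz": 0.02},
  {"az": 0.1, "dz": 0.02},
  {"az": 0.1, "dz": 0.02},
  {"az": 0.078, "dz": 0.02},
])

```text
invalid input
```

```bash
python3 g.py .433 -.2725 .0225 -.317
```

```text
t 0.1 pos [ 0.1546 -0.5795  0.2216] yaw 0.261 tilt [-4.0e-04  1.7e-03 -1.0e+00] w 0.995 q6 -0.06 F [-0.4 -0.3 -0.1]
dxyz [ 0.3481 -0.2244  0.1995] az 0.578
```

Perhaps every key must be present in each row.

>>> send_rows([
  {"dx": 0.02, "dy": -0.013, "dz": 0, "ax": 0, "ay": 0, "az": 0},
  {"dx": 0.04, "dy": -0.026, "dz": 0, "ax": 0, "ay": 0, "az": 0},
  {"dx": 0.04, "dy": -0.026, "dz": 0, "ax": 0, "ay": 0, "az": 0},
  {"dx": 0.04, "dy": -0.026, "dz": 0, "ax": 0, "ay": 0, "az": 0},
  {"dx": 0.04, "dy": -0.026, "dz": 0, "ax": 0, "ay": 0, "az": 0},
  {"dx": 0.04, "dy": -0.026, "dz": 0, "ax": 0, "ay": 0, "az": 0},
  {"dx": 0.04, "dy": -0.026, "dz": 0, "ax": 0, "ay": 0, "az": 0},
  {"dx": 0.04, "dy": -0.026, "dz": 0, "ax": 0, "ay": 0, "az": 0},
], fingers=0)

```text
time_s: 0.9
ee_pos: [0.3951, -0.3122, 0.2223]
tool_rot: [-0.0, 0.992, 0.13, -0.0]
wrist_force: [0.5, -0.9, 0.3]
gripper_width: 1.0
```

>>> send_rows([
  {"dx": 0.03, "dy": -0.02, "dz": 0, "ax": 0, "ay": 0, "az": 0},
  {"dx": 0.018, "dy": -0.01, "dz": 0, "ax": 0, "ay": 0, "az": 0},
  {"dx": 0, "dy": 0, "dz": 0.02, "ax": 0, "ay": 0, "az": 0.1},
  {"dx": 0, "dy": 0, "dz": 0.02, "ax": 0, "ay": 0, "az": 0.1},
  {"dx": 0, "dy": 0, "dz": 0.02, "ax": 0, "ay": 0, "az": 0.1},
  {"dx": 0, "dy": 0, "dz": 0.02, "ax": 0, "ay": 0, "az": 0.1},
  {"dx": 0, "dy": 0, "dz": 0.02, "ax": 0, "ay": 0, "az": 0.1},
  {"dx": 0, "dy": 0, "dz": 0.02, "ax": 0, "ay": 0, "az": 0.078},
])

```text
time_s: 1.7
ee_pos: [0.4326, -0.2724, 0.1013]
tool_rot: [-0.0, 0.987, -0.16, -0.0]
wrist_force: [-0.2, 0.6, -0.2]
gripper_width: 1.003
```

```bash
python3 g.py .433 -.2725 .0225 -.317
```

```text
t 1.7 pos [ 0.4326 -0.2724  0.1013] yaw -0.321 tilt [-7.e-04  5.e-04 -1.e+00] w 1.003 q6 1.26 F [-0.2  0.6 -0.2]
dxyz [0.0005 0.     0.0788] az -0.004
```

>>> send_rows([
  {"dx": 0, "dy": 0, "dz": 0.015, "ax": 0, "ay": 0, "az": 0},
  {"dx": 0, "dy": 0, "dz": 0.015, "ax": 0, "ay": 0, "az": 0},
  {"dx": 0, "dy": 0, "dz": 0.015, "ax": 0, "ay": 0, "az": 0},
  {"dx": 0, "dy": 0, "dz": 0.015, "ax": 0, "ay": 0, "az": 0},
  {"dx": 0, "dy": 0, "dz": 0.01, "ax": 0, "ay": 0, "az": 0},
  {"dx": 0, "dy": 0, "dz": 0.006, "ax": 0, "ay": 0, "az": 0},
  {"dx": 0, "dy": 0, "dz": 0.003, "ax": 0, "ay": 0, "az": 0},
  {"dx": 0, "dy": 0, "dz": 0, "ax": 0, "ay": 0, "az": 0},
])

```text
time_s: 2.5
ee_pos: [0.433, -0.2726, 0.0236]
tool_rot: [0.0, 0.987, -0.158, -0.0]
wrist_force: [-0.6, 0.2, 0.5]
gripper_width: 0.997
```

>>> send_rows([
  {"dx": 0, "dy": 0, "dz": 0, "ax": 0, "ay": 0, "az": 0},
  {"dx": 0, "dy": 0, "dz": 0, "ax": 0, "ay": 0, "az": 0},
  {"dx": 0, "dy": 0, "dz": 0, "ax": 0, "ay": 0, "az": 0},
  {"dx": 0, "dy": 0, "dz": 0, "ax": 0, "ay": 0, "az": 0},
  {"dx": 0, "dy": 0, "dz": 0, "ax": 0, "ay": 0, "az": 0},
  {"dx": 0, "dy": 0, "dz": 0, "ax": 0, "ay": 0, "az": 0},
  {"dx": 0, "dy": 0, "dz": 0, "ax": 0, "ay": 0, "az": 0},
  {"dx": 0, "dy": 0, "dz": 0, "ax": 0, "ay": 0, "az": 0},
], fingers=1)

```text
time_s: 3.3
ee_pos: [0.4329, -0.2728, 0.0237]
tool_rot: [0.0, 0.987, -0.158, 0.0]
wrist_force: [-0.7, -0.3, 0.5]
gripper_width: 0.335
```

```bash
python3 g.py .6181 .0505 .1225 .171
```

```text
t 3.3 pos [ 0.4329 -0.2728  0.0237] yaw -0.317 tilt [-0.e+00 -5.e-04 -1.e+00] w 0.335 q6 1.26 F [-0.7 -0.3  0.5]
dxyz [ 0.0751 -0.3649 -0.099 ] az -0.488
```

>>> send_rows([
  {"dx": 0, "dy": 0, "dz": -0.004, "ax": 0, "ay": 0, "az": 0},
  {"dx": 0, "dy": 0, "dz": -0.01, "ax": 0, "ay": 0, "az": 0},
  {"dx": 0, "dy": 0, "dz": -0.015, "ax": 0, "ay": 0, "az": 0},
  {"dx": 0, "dy": 0, "dz": -0.015, "ax": 0, "ay": 0, "az": 0},
  {"dx": 0, "dy": 0, "dz": -0.015, "ax": 0, "ay": 0, "az": 0},
  {"dx": 0, "dy": 0, "dz": -0.015, "ax": 0, "ay": 0, "az": 0},
  {"dx": 0, "dy": 0, "dz": -0.015, "ax": 0, "ay": 0, "az": 0},
  {"dx": 0, "dy": 0, "dz": -0.01, "ax": 0, "ay": 0, "az": 0},
])

```text
time_s: 4.1
ee_pos: [0.4333, -0.2729, 0.1248]
tool_rot: [0.0, 0.987, -0.158, 0.001]
wrist_force: [0.0, -0.9, -1.1]
gripper_width: 0.337
```

>>> send_rows([
  {"dx": 0.004, "dy": -0.02, "dz": 0, "ax": 0, "ay": 0, "az": 0},
  {"dx": 0.008, "dy": -0.038, "dz": 0, "ax": 0, "ay": 0, "az": 0},
  {"dx": 0.008, "dy": -0.038, "dz": 0, "ax": 0, "ay": 0, "az": 0},
  {"dx": 0.008, "dy": -0.038, "dz": 0, "ax": 0, "ay": 0, "az": 0},
  {"dx": 0.008, "dy": -0.038, "dz": 0, "ax": 0, "ay": 0, "az": 0},
  {"dx": 0.008, "dy": -0.038, "dz": 0, "ax": 0, "ay": 0, "az": 0},
  {"dx": 0.008, "dy": -0.038, "dz": 0, "ax": 0, "ay": 0, "az": 0},
  {"dx": 0.008, "dy": -0.038, "dz": 0, "ax": 0, "ay": 0, "az": 0},
])

```text
time_s: 4.9
ee_pos: [0.5797, -0.0181, 0.1229]
tool_rot: [0.0, 0.987, -0.158, -0.0]
wrist_force: [-0.1, -0.9, -1.1]
gripper_width: 0.333
```

>>> send_rows([
  {"dx": 0.008, "dy": -0.038, "dz": 0, "ax": 0, "ay": 0, "az": 0},
  {"dx": 0.007, "dy": -0.03, "dz": 0, "ax": 0, "ay": 0, "az": 0},
  {"dx": 0, "dy": -0.011, "dz": 0, "ax": 0, "ay": 0, "az": 0},
  {"dx": 0, "dy": 0, "dz": 0.004, "ax": 0, "ay": 0, "az": -0.12},
  {"dx": 0, "dy": 0, "dz": 0.01, "ax": 0, "ay": 0, "az": -0.12},
  {"dx": 0, "dy": 0, "dz": 0.015, "ax": 0, "ay": 0, "az": -0.12},
  {"dx": 0, "dy": 0, "dz": 0.015, "ax": 0, "ay": 0, "az": -0.12},
  {"dx": 0, "dy": 0, "dz": 0, "ax": 0, "ay": 0, "az": -0.008},
])

```text
time_s: 5.7
ee_pos: [0.6162, 0.05, 0.0759]
tool_rot: [0.0, 0.996, 0.086, -0.003]
wrist_force: [-1.0, -0.5, -0.7]
gripper_width: 0.332
```

```bash
python3 g.py .6181 .0505 .0237 .171
```

```text
t 5.7 pos [0.6162 0.05   0.0759] yaw 0.172 tilt [-5.1e-03 -5.0e-04 -1.0e+00] w 0.332 q6 1.43 F [-1.  -0.5 -0.7]
dxyz [ 0.0022 -0.0002  0.0522] az 0.001
```

>>> send_rows([
  {"dx": 0.001, "dy": 0, "dz": 0.012, "ax": 0, "ay": 0, "az": 0},
  {"dx": 0.001, "dy": 0, "dz": 0.012, "ax": 0, "ay": 0, "az": 0},
  {"dx": 0, "dy": 0, "dz": 0.01, "ax": 0, "ay": 0, "az": 0},
  {"dx": 0, "dy": 0, "dz": 0.006, "ax": 0, "ay": 0, "az": 0},
  {"dx": 0, "dy": 0, "dz": 0.004, "ax": 0, "ay": 0, "az": 0},
  {"dx": 0, "dy": 0, "dz": 0.002, "ax": 0, "ay": 0, "az": 0},
  {"dx": 0, "dy": 0, "dz": 0, "ax": 0, "ay": 0, "az": 0},
  {"dx": 0, "dy": 0, "dz": 0, "ax": 0, "ay": 0, "az": 0},
])

```text
time_s: 6.5
ee_pos: [0.6203, 0.0512, 0.0331]
tool_rot: [0.0, 0.996, 0.085, 0.0]
wrist_force: [-0.0, 0.2, -1.1]
gripper_width: 0.335
```

```bash
python3 g.py .6181 .0505 .0237 .171;  python3 - <<'E'
from rig import cams
import cv2,numpy as np
ims=[]
for n in("top","side"):
    c=cams.read_camera(n);np.savez(n+"1.npz",**c);im=c["image"][...,::-1]
    ims.append(im)
cv2.imwrite("pics/p1.png",np.hstack([cv2.resize(ims[0][120:300,130:370],(400,300)),cv2.resize(ims[1][110:290,150:390],(400,300))]))
E
```

```text
t 6.5 pos [0.6203 0.0512 0.0331] yaw 0.171 tilt [ 8.e-04  0.e+00 -1.e+00] w 0.335 q6 1.43 F [-0.   0.2 -1.1]
dxyz [-0.0023  0.0003  0.0094] az -0.0
```

View pics/p1.png

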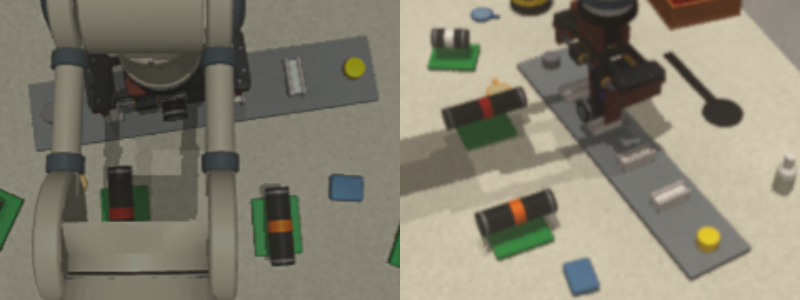

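>>> send_rows([
  {"dx": -0.002, "dy": 0, "dz": 0.003, "ax": 0, "ay": 0, "az": 0},
  {"dx": 0, "dy": 0, "dz": 0.003, "ax": 0, "ay": 0, "az": 0},
  {"dx": 0, "dy": 0, "dz": 0.002, "ax": 0, "ay": 0, "az": 0},
  {"dx": 0, "dy": 0, "dz": 0.001, "ax": 0, "ay": 0, "az": 0},
  {"dx": 0, "dy": 0, "dz": 0, "ax": 0, "ay": 0, "az": 0},
  {"dx": 0, "dy": 0, "dz": 0, "ax": 0, "ay": 0, "az": 0},
])

```text
time_s: 7.2
ee_pos: [0.6181, 0.0507, 0.0241]
tool_rot: [0.0, 0.996, 0.085, 0.0]
wrist_force: [-1.2, -0.2, 3.5]
gripper_width: 0.332
```

>>> send_rows([
  {"dx": 0, "dy": 0, "dz": 0, "ax": 0, "ay": 0, "az": 0},
  {"dx": 0, "dy": 0, "dz": 0, "ax": 0, "ay": 0, "az": 0},
  {"dx": 0, "dy": 0, "dz": 0, "ax": 0, "ay": 0, "az": 0},
  {"dx": 0, "dy": 0, "dz": 0, "ax": 0, "ay": 0, "az": 0},
  {"dx": 0, "dy": 0, "dz": 0, "ax": 0, "ay": 0, "az": 0},
  {"dx": 0, "dy": 0, "dz": 0, "ax": 0, "ay": 0, "az": 0},
], fingers=0.3)

```text
time_s: 7.8
ee_pos: [0.618, 0.0508, 0.0236]
tool_rot: [-0.0, 0.996, 0.085, -0.0]
wrist_force: [0.0, 0.4, 0.0]
gripper_width: 0.698
```

>>> send_rows([
  {"dx": 0, "dy": 0, "dz": -0.005, "ax": 0, "ay": 0, "az": 0},
  {"dx": 0, "dy": 0, "dz": -0.01, "ax": 0, "ay": 0, "az": 0},
  {"dx": 0, "dy": 0, "dz": -0.015, "ax": 0, "ay": 0, "az": 0},
  {"dx": 0, "dy": 0, "dz": -0.02, "ax": 0, "ay": 0, "az": 0},
  {"dx": 0, "dy": 0, "dz": -0.02, "ax": 0, "ay": 0, "az": 0},
  {"dx": 0, "dy": 0, "dz": -0.02, "ax": 0, "ay": 0, "az": 0},
  {"dx": 0, "dy": 0, "dz": -0.01, "ax": 0, "ay": 0, "az": 0},
])

```text
time_s: 8.5
ee_pos: [0.6192, 0.0509, 0.1278]
tool_rot: [0.0, 0.996, 0.085, 0.003]
wrist_force: [0.6, -0.9, 0.2]
gripper_width: 0.698
```

```bash
python3 g.py .4525 -.087 .0237 .085
```

```text
t 8.5 pos [0.6192 0.0509 0.1278] yaw 0.171 tilt [ 5.1e-03  2.0e-04 -1.0e+00] w 0.698 q6 1.43 F [ 0.6 -0.9  0.2]
dxyz [-0.1882  0.1074  0.1032] az 0.086
```

>>> send_rows([
  {"dx": -0.02, "dy": 0.0115, "dz": 0, "ax": 0, "ay": 0, "az": 0},
  {"dx": -0.035, "dy": 0.02, "dz": 0, "ax": 0, "ay": 0, "az": 0},
  {"dx": -0.035, "dy": 0.02, "dz": 0, "ax": 0, "ay": 0, "az": 0},
  {"dx": -0.035, "dy": 0.02, "dz": 0, "ax": 0, "ay": 0, "az": 0},
  {"dx": -0.035, "dy": 0.02, "dz": 0, "ax": 0, "ay": 0, "az": 0},
  {"dx": -0.027, "dy": 0.016, "dz": 0, "ax": 0, "ay": 0, "az": 0},
  {"dx": 0, "dy": 0, "dz": 0.01, "ax": 0, "ay": 0, "az": 0.043},
  {"dx": 0, "dy": 0, "dz": 0.02, "ax": 0, "ay": 0, "az": 0.043},
], fingers=0)

```text
time_s: 9.3
ee_pos: [0.4527, -0.088, 0.096]
tool_rot: [0.001, 0.999, 0.041, 0.003]
wrist_force: [-0.5, 0.6, -0.9]
gripper_width: 0.999
```

>>> send_rows([
  {"dx": 0, "dy": 0, "dz": 0.015, "ax": 0, "ay": 0, "az": 0},
  {"dx": 0, "dy": 0, "dz": 0, "ax": 0, "ay": 0, "az": 0},
  {"dx": 0, "dy": 0, "dz": 0, "ax": 0, "ay": 0, "az": 0},
])

```text
time_s: 9.6
ee_pos: [0.452, -0.0868, 0.0787]
tool_rot: [-0.0, 0.999, 0.043, -0.0]
wrist_force: [-0.1, -0.1, 0.6]
gripper_width: 1.002
```

```bash
python3 g.py .4525 -.087 .0237 .085
```

```text
t 9.6 pos [ 0.452  -0.0868  0.0787] yaw 0.086 tilt [-6.e-04  1.e-04 -1.e+00] w 1.002 q6 1.22 F [-0.1 -0.1  0.6]
dxyz [0.0005 0.0003 0.055 ] az 0.001
```

>>> send_rows([
  {"dx": 0, "dy": 0, "dz": 0.012, "ax": 0, "ay": 0, "az": 0},
  {"dx": 0, "dy": 0, "dz": 0.014, "ax": 0, "ay": 0, "az": 0},
  {"dx": 0, "dy": 0, "dz": 0.014, "ax": 0, "ay": 0, "az": 0},
  {"dx": 0, "dy": 0, "dz": 0.01, "ax": 0, "ay": 0, "az": 0},
  {"dx": 0, "dy": 0, "dz": 0.005, "ax": 0, "ay": 0, "az": 0},
  {"dx": 0, "dy": 0, "dz": 0, "ax": 0, "ay": 0, "az": 0},
  {"dx": 0, "dy": 0, "dz": 0, "ax": 0, "ay": 0, "az": 0},
])

```text
time_s: 10.3
ee_pos: [0.4522, -0.087, 0.0239]
tool_rot: [0.0, 0.999, 0.042, 0.0]
wrist_force: [0.4, -0.1, 1.4]
gripper_width: 1.001
```

>>> send_rows([
  {"dx": 0, "dy": 0, "dz": 0, "ax": 0, "ay": 0, "az": 0},
  {"dx": 0, "dy": 0, "dz": 0, "ax": 0, "ay": 0, "az": 0},
  {"dx": 0, "dy": 0, "dz": 0, "ax": 0, "ay": 0, "az": 0},
  {"dx": 0, "dy": 0, "dz": 0, "ax": 0, "ay": 0, "az": 0},
  {"dx": 0, "dy": 0, "dz": 0, "ax": 0, "ay": 0, "az": 0},
  {"dx": 0, "dy": 0, "dz": 0, "ax": 0, "ay": 0, "az": 0},
  {"dx": 0, "dy": 0, "dz": 0, "ax": 0, "ay": 0, "az": 0},
  {"dx": 0, "dy": 0, "dz": 0, "ax": 0, "ay": 0, "az": 0},
], fingers=1)

```text
time_s: 11.1
ee_pos: [0.452, -0.087, 0.0237]
tool_rot: [0.0, 0.999, 0.042, -0.0]
wrist_force: [0.3, -0.6, 0.0]
gripper_width: 0.335
```

>>> send_rows([
  {"dx": 0, "dy": 0, "dz": -0.004, "ax": 0, "ay": 0, "az": 0},
  {"dx": 0, "dy": 0, "dz": -0.01, "ax": 0, "ay": 0, "az": 0},
  {"dx": 0, "dy": 0, "dz": -0.015, "ax": 0, "ay": 0, "az": 0},
  {"dx": 0, "dy": 0, "dz": -0.015, "ax": 0, "ay": 0, "az": 0},
  {"dx": 0, "dy": 0, "dz": -0.015, "ax": 0, "ay": 0, "az": 0},
  {"dx": 0, "dy": 0, "dz": -0.015, "ax": 0, "ay": 0, "az": 0},
  {"dx": 0, "dy": 0, "dz": -0.015, "ax": 0, "ay": 0, "az": 0},
  {"dx": 0, "dy": 0, "dz": -0.01, "ax": 0, "ay": 0, "az": 0},
])

```text
time_s: 11.9
ee_pos: [0.4525, -0.087, 0.1247]
tool_rot: [0.0, 0.999, 0.042, 0.001]
wrist_force: [0.4, 0.5, 0.4]
gripper_width: 0.332
```

```bash
python3 g.py .6317 -.0283 .0237 .171
```

```text
t 11.9 pos [ 0.4525 -0.087   0.1247] yaw 0.085 tilt [ 1.9e-03 -5.0e-04 -1.0e+00] w 0.332 q6 1.22 F [0.4 0.5 0.4]
dxyz [ 0.1833 -0.0434  0.1013] az -0.086
```

>>> send_rows([
  {"dx": 0.02, "dy": -0.005, "dz": 0, "ax": 0, "ay": 0, "az": 0},
  {"dx": 0.035, "dy": -0.008, "dz": 0, "ax": 0, "ay": 0, "az": 0},
  {"dx": 0.035, "dy": -0.008, "dz": 0, "ax": 0, "ay": 0, "az": 0},
  {"dx": 0.035, "dy": -0.008, "dz": 0, "ax": 0, "ay": 0, "az": 0},
  {"dx": 0.035, "dy": -0.008, "dz": 0, "ax": 0, "ay": 0, "az": 0},
  {"dx": 0.0235, "dy": -0.0064, "dz": 0, "ax": 0, "ay": 0, "az": 0},
  {"dx": 0, "dy": 0, "dz": 0.01, "ax": 0, "ay": 0, "az": -0.043},
  {"dx": 0, "dy": 0, "dz": 0.015, "ax": 0, "ay": 0, "az": -0.043},
])

```text
time_s: 12.7
ee_pos: [0.6324, -0.0277, 0.098]
tool_rot: [0.0, 0.996, 0.087, 0.0]
wrist_force: [0.4, -0.6, -1.7]
gripper_width: 0.336
```

>>> send_rows([
  {"dx": 0, "dy": 0, "dz": 0.02, "ax": 0, "ay": 0, "az": 0},
  {"dx": 0, "dy": 0, "dz": 0.02, "ax": 0, "ay": 0, "az": 0},
  {"dx": 0, "dy": 0, "dz": 0.015, "ax": 0, "ay": 0, "az": 0},
  {"dx": 0, "dy": 0, "dz": 0.008, "ax": 0, "ay": 0, "az": 0},
  {"dx": 0, "dy": 0, "dz": 0, "ax": 0, "ay": 0, "az": 0},
  {"dx": 0, "dy": 0, "dz": 0, "ax": 0, "ay": 0, "az": 0},
  {"dx": 0, "dy": 0, "dz": 0, "ax": 0, "ay": 0, "az": 0},
])

```text
time_s: 13.4
ee_pos: [0.632, -0.0282, 0.0361]
tool_rot: [0.0, 0.996, 0.085, 0.001]
wrist_force: [-0.3, 1.0, -0.8]
gripper_width: 0.339
```

```bash
python3 g.py .6317 -.0283 .0237 .171
```

```text
t 13.4 pos [ 0.632  -0.0282  0.0361] yaw 0.171 tilt [ 2.2e-03 -2.0e-04 -1.0e+00] w 0.339 q6 1.3 F [-0.3  1.  -0.8]
dxyz [-0.0003  0.      0.0124] az -0.0
```

>>> send_rows([
  {"dx": 0, "dy": 0, "dz": 0.004, "ax": 0, "ay": 0, "az": 0},
  {"dx": 0, "dy": 0, "dz": 0.004, "ax": 0, "ay": 0, "az": 0},
  {"dx": 0, "dy": 0, "dz": 0.002, "ax": 0, "ay": 0, "az": 0},
  {"dx": 0, "dy": 0, "dz": 0.002, "ax": 0, "ay": 0, "az": 0},
  {"dx": 0, "dy": 0, "dz": 0, "ax": 0, "ay": 0, "az": 0},
  {"dx": 0, "dy": 0, "dz": 0, "ax": 0, "ay": 0, "az": 0},
])

```text
time_s: 14.0
ee_pos: [0.6314, -0.0283, 0.024]
tool_rot: [0.0, 0.996, 0.085, 0.0]
wrist_force: [-3.5, -0.5, 5.0]
gripper_width: 0.33
```

>>> send_rows([
  {"dx": 0, "dy": 0, "dz": 0, "ax": 0, "ay": 0, "az": 0},
  {"dx": 0, "dy": 0, "dz": 0, "ax": 0, "ay": 0, "az": 0},
  {"dx": 0, "dy": 0, "dz": 0, "ax": 0, "ay": 0, "az": 0},
  {"dx": 0, "dy": 0, "dz": 0, "ax": 0, "ay": 0, "az": 0},
  {"dx": 0, "dy": 0, "dz": 0, "ax": 0, "ay": 0, "az": 0},
  {"dx": 0, "dy": 0, "dz": 0, "ax": 0, "ay": 0, "az": 0},
], fingers=0.35)

```text
time_s: 14.6
ee_pos: [0.6312, -0.0281, 0.0225]
tool_rot: [-0.0, 0.996, 0.085, -0.0]
wrist_force: [-0.5, 1.2, 1.0]
gripper_width: 0.649
```

>>> send_rows([
  {"dx": 0, "dy": 0, "dz": -0.005, "ax": 0, "ay": 0, "az": 0},
  {"dx": 0, "dy": 0, "dz": -0.01, "ax": 0, "ay": 0, "az": 0},
  {"dx": 0, "dy": 0, "dz": -0.015, "ax": 0, "ay": 0, "az": 0},
  {"dx": 0, "dy": 0, "dz": -0.02, "ax": 0, "ay": 0, "az": 0},
  {"dx": 0, "dy": 0, "dz": -0.02, "ax": 0, "ay": 0, "az": 0},
  {"dx": 0, "dy": 0, "dz": -0.02, "ax": 0, "ay": 0, "az": 0},
  {"dx": 0, "dy": 0, "dz": -0.01, "ax": 0, "ay": 0, "az": 0},
  {"dx": 0, "dy": 0, "dz": 0, "ax": 0, "ay": 0, "az": 0},
])

```text
time_s: 15.4
ee_pos: [0.6324, -0.0283, 0.1259]
tool_rot: [0.0, 0.996, 0.085, 0.002]
wrist_force: [-0.5, -0.3, 0.1]
gripper_width: 0.649
```

```bash
python3 g.py .464 .1087 .0237 .09
```

```text
t 15.4 pos [ 0.6324 -0.0283  0.1259] yaw 0.171 tilt [ 4.9e-03 -5.0e-04 -1.0e+00] w 0.649 q6 1.3 F [-0.5 -0.3  0.1]
dxyz [-0.1431 -0.1637  0.1013] az 0.081
```

>>> send_rows([
  {"dx": -0.0125, "dy": -0.0137, "dz": 0, "ax": 0, "ay": 0, "az": 0},
  {"dx": -0.024, "dy": -0.028, "dz": 0, "ax": 0, "ay": 0, "az": 0},
  {"dx": -0.024, "dy": -0.028, "dz": 0, "ax": 0, "ay": 0, "az": 0},
  {"dx": -0.024, "dy": -0.028, "dz": 0, "ax": 0, "ay": 0, "az": 0},
  {"dx": -0.024, "dy": -0.028, "dz": 0, "ax": 0, "ay": 0, "az": 0},
  {"dx": -0.024, "dy": -0.028, "dz": 0, "ax": 0, "ay": 0, "az": 0},
  {"dx": -0.01, "dy": -0.01, "dz": 0, "ax": 0, "ay": 0, "az": 0.04},
  {"dx": 0, "dy": 0, "dz": 0.02, "ax": 0, "ay": 0, "az": 0.041},
], fingers=0)

```text
time_s: 16.2
ee_pos: [0.4628, 0.1105, 0.1046]
tool_rot: [-0.0, 0.999, 0.045, 0.002]
wrist_force: [1.2, -0.1, 0.5]
gripper_width: 0.998
```

>>> send_rows([
  {"dx": 0, "dy": 0, "dz": 0.02, "ax": 0, "ay": 0, "az": 0},
  {"dx": 0, "dy": 0, "dz": 0, "ax": 0, "ay": 0, "az": 0},
  {"dx": 0, "dy": 0, "dz": 0, "ax": 0, "ay": 0, "az": 0},
])

```text
time_s: 16.5
ee_pos: [0.4624, 0.1088, 0.0821]
tool_rot: [0.0, 0.999, 0.045, -0.001]
wrist_force: [0.9, 0.2, 0.1]
gripper_width: 0.999
```

```bash
python3 g.py .464 .1087 .0237 .09
```

```text
t 16.5 pos [0.4624 0.1088 0.0821] yaw 0.09 tilt [-1.7e-03 -3.0e-04 -1.0e+00] w 0.999 q6 1.64 F [0.9 0.2 0.1]
dxyz [0.0016 0.0003 0.0584] az -0.0
```

>>> send_rows([
  {"dx": 0.001, "dy": 0, "dz": 0.012, "ax": 0, "ay": 0, "az": 0},
  {"dx": 0, "dy": 0, "dz": 0.015, "ax": 0, "ay": 0, "az": 0},
  {"dx": 0, "dy": 0, "dz": 0.015, "ax": 0, "ay": 0, "az": 0},
  {"dx": 0, "dy": 0, "dz": 0.011, "ax": 0, "ay": 0, "az": 0},
  {"dx": 0, "dy": 0, "dz": 0.005, "ax": 0, "ay": 0, "az": 0},
  {"dx": 0, "dy": 0, "dz": 0, "ax": 0, "ay": 0, "az": 0},
  {"dx": 0, "dy": 0, "dz": 0, "ax": 0, "ay": 0, "az": 0},
])

```text
time_s: 17.2
ee_pos: [0.4641, 0.1091, 0.0249]
tool_rot: [-0.0, 0.999, 0.045, 0.0]
wrist_force: [0.1, -0.6, -0.7]
gripper_width: 0.998
```

>>> send_rows([
  {"dx": 0, "dy": 0, "dz": 0, "ax": 0, "ay": 0, "az": 0},
  {"dx": 0, "dy": 0, "dz": 0, "ax": 0, "ay": 0, "az": 0},
  {"dx": 0, "dy": 0, "dz": 0, "ax": 0, "ay": 0, "az": 0},
  {"dx": 0, "dy": 0, "dz": 0, "ax": 0, "ay": 0, "az": 0},
  {"dx": 0, "dy": 0, "dz": 0, "ax": 0, "ay": 0, "az": 0},
  {"dx": 0, "dy": 0, "dz": 0, "ax": 0, "ay": 0, "az": 0},
  {"dx": 0, "dy": 0, "dz": 0, "ax": 0, "ay": 0, "az": 0},
  {"dx": 0, "dy": 0, "dz": 0, "ax": 0, "ay": 0, "az": 0},
], fingers=1)

```text
time_s: 18.0
ee_pos: [0.4639, 0.109, 0.0246]
tool_rot: [0.0, 0.999, 0.045, -0.0]
wrist_force: [0.9, -0.2, 0.3]
gripper_width: 0.335
```

>>> send_rows([
  {"dx": 0, "dy": 0, "dz": -0.004, "ax": 0, "ay": 0, "az": 0},
  {"dx": 0, "dy": 0, "dz": -0.01, "ax": 0, "ay": 0, "az": 0},
  {"dx": 0, "dy": 0, "dz": -0.015, "ax": 0, "ay": 0, "az": 0},
  {"dx": 0, "dy": 0, "dz": -0.015, "ax": 0, "ay": 0, "az": 0},
  {"dx": 0, "dy": 0, "dz": -0.015, "ax": 0, "ay": 0, "az": 0},
  {"dx": 0, "dy": 0, "dz": -0.015, "ax": 0, "ay": 0, "az": 0},
  {"dx": 0, "dy": 0, "dz": -0.015, "ax": 0, "ay": 0, "az": 0},
  {"dx": 0, "dy": 0, "dz": -0.01, "ax": 0, "ay": 0, "az": 0},
])

```text
time_s: 18.8
ee_pos: [0.4644, 0.1091, 0.1258]
tool_rot: [-0.0, 0.999, 0.045, 0.001]
wrist_force: [-0.2, 0.7, -1.3]
gripper_width: 0.333
```

```bash
python3 g.py .6453 -.1071 .0237 .171
```

```text
t 18.8 pos [0.4644 0.1091 0.1258] yaw 0.09 tilt [ 2.e-03  3.e-04 -1.e+00] w 0.333 q6 1.64 F [-0.2  0.7 -1.3]
dxyz [0.1605 0.2316 0.1023] az -0.081
```

>>> send_rows([
  {"dx": 0.0105, "dy": 0.0143, "dz": 0, "ax": 0, "ay": 0, "az": 0},
  {"dx": 0.02, "dy": 0.029, "dz": 0, "ax": 0, "ay": 0, "az": 0},
  {"dx": 0.02, "dy": 0.029, "dz": 0, "ax": 0, "ay": 0, "az": 0},
  {"dx": 0.02, "dy": 0.029, "dz": 0, "ax": 0, "ay": 0, "az": 0},
  {"dx": 0.02, "dy": 0.029, "dz": 0, "ax": 0, "ay": 0, "az": 0},
  {"dx": 0.02, "dy": 0.029, "dz": 0, "ax": 0, "ay": 0, "az": 0},
  {"dx": 0.02, "dy": 0.029, "dz": 0, "ax": 0, "ay": 0, "az": 0},
  {"dx": 0.02, "dy": 0.029, "dz": 0, "ax": 0, "ay": 0, "az": 0},
])

```text
time_s: 19.6
ee_pos: [0.6341, -0.0951, 0.1236]
tool_rot: [-0.0, 0.999, 0.045, -0.0]
wrist_force: [0.4, -0.4, -0.7]
gripper_width: 0.335
```

>>> send_rows([
  {"dx": 0.01, "dy": 0.0143, "dz": 0, "ax": 0, "ay": 0, "az": -0.04},
  {"dx": 0, "dy": 0, "dz": 0.01, "ax": 0, "ay": 0, "az": -0.041},
  {"dx": 0, "dy": 0, "dz": 0.015, "ax": 0, "ay": 0, "az": 0},
  {"dx": 0, "dy": 0, "dz": 0.02, "ax": 0, "ay": 0, "az": 0},
  {"dx": 0, "dy": 0, "dz": 0.02, "ax": 0, "ay": 0, "az": 0},
  {"dx": 0, "dy": 0, "dz": 0.015, "ax": 0, "ay": 0, "az": 0},
  {"dx": 0, "dy": 0, "dz": 0.008, "ax": 0, "ay": 0, "az": 0},
  {"dx": 0, "dy": 0, "dz": 0, "ax": 0, "ay": 0, "az": 0},
])

```text
time_s: 20.4
ee_pos: [0.6436, -0.1068, 0.0338]
tool_rot: [-0.0, 0.996, 0.085, -0.001]
wrist_force: [0.5, -0.9, -0.9]
gripper_width: 0.335
```

>>> send_rows([
  {"dx": 0, "dy": 0, "dz": 0, "ax": 0, "ay": 0, "az": 0},
  {"dx": 0, "dy": 0, "dz": 0, "ax": 0, "ay": 0, "az": 0},
])

```text
time_s: 20.6
ee_pos: [0.6453, -0.1073, 0.0372]
tool_rot: [0.0, 0.996, 0.085, 0.001]
wrist_force: [-0.6, -0.3, -1.8]
gripper_width: 0.334
```

```bash
python3 g.py .6453 -.1071 .0246 .171
```

```text
t 20.6 pos [ 0.6453 -0.1073  0.0372] yaw 0.171 tilt [ 2.2e-03 -5.0e-04 -1.0e+00] w 0.334 q6 1.18 F [-0.6 -0.3 -1.8]
dxyz [ 0.     -0.0003  0.0126] az -0.0
```

>>> send_rows([
  {"dx": 0, "dy": 0, "dz": 0.004, "ax": 0, "ay": 0, "az": 0},
  {"dx": 0, "dy": 0, "dz": 0.004, "ax": 0, "ay": 0, "az": 0},
  {"dx": 0, "dy": 0, "dz": 0.002, "ax": 0, "ay": 0, "az": 0},
  {"dx": 0, "dy": 0, "dz": 0.002, "ax": 0, "ay": 0, "az": 0},
  {"dx": 0, "dy": 0, "dz": 0, "ax": 0, "ay": 0, "az": 0},
  {"dx": 0, "dy": 0, "dz": 0, "ax": 0, "ay": 0, "az": 0},
])

```text
time_s: 21.2
ee_pos: [0.6448, -0.1075, 0.0248]
tool_rot: [0.0, 0.996, 0.085, 0.0]
wrist_force: [-3.0, -0.5, 6.0]
gripper_width: 0.334
```

>>> send_rows([
  {"dx": 0, "dy": 0, "dz": 0, "ax": 0, "ay": 0, "az": 0},
  {"dx": 0, "dy": 0, "dz": 0, "ax": 0, "ay": 0, "az": 0},
  {"dx": 0, "dy": 0, "dz": 0, "ax": 0, "ay": 0, "az": 0},
  {"dx": 0, "dy": 0, "dz": 0, "ax": 0, "ay": 0, "az": 0},
  {"dx": 0, "dy": 0, "dz": 0, "ax": 0, "ay": 0, "az": 0},
  {"dx": 0, "dy": 0, "dz": 0, "ax": 0, "ay": 0, "az": 0},
], fingers=0.35)

```text
time_s: 21.8
ee_pos: [0.6445, -0.1072, 0.0235]
tool_rot: [-0.0, 0.996, 0.085, -0.0]
wrist_force: [0.5, 0.6, 0.0]
gripper_width: 0.651
```

>>> send_rows([
  {"dx": 0, "dy": 0, "dz": -0.005, "ax": 0, "ay": 0, "az": 0},
  {"dx": 0, "dy": 0, "dz": -0.01, "ax": 0, "ay": 0, "az": 0},
  {"dx": 0, "dy": 0, "dz": -0.015, "ax": 0, "ay": 0, "az": 0},
  {"dx": 0, "dy": 0, "dz": -0.02, "ax": 0, "ay": 0, "az": 0},
  {"dx": 0, "dy": 0, "dz": -0.02, "ax": 0, "ay": 0, "az": 0},
  {"dx": 0, "dy": 0, "dz": -0.02, "ax": 0, "ay": 0, "az": 0},
  {"dx": 0, "dy": 0, "dz": -0.01, "ax": 0, "ay": 0, "az": 0},
  {"dx": 0, "dy": 0, "dz": 0, "ax": 0, "ay": 0, "az": 0},
])

```text
time_s: 22.6
ee_pos: [0.6457, -0.1075, 0.127]
tool_rot: [0.001, 0.996, 0.085, 0.002]
wrist_force: [-1.0, -0.4, 0.3]
gripper_width: 0.651
```

```bash
python3 g.py .4548 .284 .0237 -.38
```

```text
t 22.6 pos [ 0.6457 -0.1075  0.127 ] yaw 0.171 tilt [ 0.0049 -0.0011 -1.    ] w 0.651 q6 1.18 F [-1.  -0.4  0.3]
dxyz [-0.1221 -0.4184  0.102 ] az 0.551
```

>>> send_rows([
  {"dx": -0.006, "dy": -0.0225, "dz": 0, "ax": 0, "ay": 0, "az": 0},
  {"dx": -0.0105, "dy": -0.036, "dz": 0, "ax": 0, "ay": 0, "az": 0},
  {"dx": -0.0105, "dy": -0.036, "dz": 0, "ax": 0, "ay": 0, "az": 0},
  {"dx": -0.0105, "dy": -0.036, "dz": 0, "ax": 0, "ay": 0, "az": 0},
  {"dx": -0.0105, "dy": -0.036, "dz": 0, "ax": 0, "ay": 0, "az": 0},
  {"dx": -0.0105, "dy": -0.036, "dz": 0, "ax": 0, "ay": 0, "az": 0},
  {"dx": -0.0105, "dy": -0.036, "dz": 0, "ax": 0, "ay": 0, "az": 0},
  {"dx": -0.0105, "dy": -0.036, "dz": 0, "ax": 0, "ay": 0, "az": 0},
], fingers=0)

```text
time_s: 23.4
ee_pos: [0.5182, 0.1509, 0.1226]
tool_rot: [0.0, 0.996, 0.085, -0.001]
wrist_force: [0.9, 0.1, 0.5]
gripper_width: 0.999
```

>>> send_rows([
  {"dx": -0.0105, "dy": -0.036, "dz": 0, "ax": 0, "ay": 0, "az": 0},
  {"dx": -0.0105, "dy": -0.036, "dz": 0, "ax": 0, "ay": 0, "az": 0},
  {"dx": -0.0105, "dy": -0.036, "dz": 0, "ax": 0, "ay": 0, "az": 0},
  {"dx": -0.0105, "dy": -0.036, "dz": 0, "ax": 0, "ay": 0, "az": 0},
  {"dx": 0, "dy": 0, "dz": 0, "ax": 0, "ay": 0, "az": 0.12},
  {"dx": 0, "dy": 0, "dz": 0.01, "ax": 0, "ay": 0, "az": 0.12},
  {"dx": 0, "dy": 0, "dz": 0.01, "ax": 0, "ay": 0, "az": 0.12},
  {"dx": 0, "dy": 0, "dz": 0.01, "ax": 0, "ay": 0, "az": 0.12},
])

```text
time_s: 24.2
ee_pos: [0.4531, 0.2845, 0.0922]
tool_rot: [0.0, 0.988, -0.156, -0.001]
wrist_force: [0.3, -0.2, -0.3]
gripper_width: 1.001
```

>>> send_rows([
  {"dx": 0, "dy": 0, "dz": 0, "ax": 0, "ay": 0, "az": 0.071},
  {"dx": 0, "dy": 0, "dz": 0, "ax": 0, "ay": 0, "az": 0},
  {"dx": 0, "dy": 0, "dz": 0, "ax": 0, "ay": 0, "az": 0},
])

```text
time_s: 24.5
ee_pos: [0.4535, 0.2844, 0.0932]
tool_rot: [0.0, 0.982, -0.188, -0.0]
wrist_force: [0.4, -0.4, -0.5]
gripper_width: 1.005
```

```bash
python3 g.py .4548 .284 .0237 -.38
```

```text
t 24.5 pos [0.4535 0.2844 0.0932] yaw -0.378 tilt [-7.e-04 -4.e-04 -1.e+00] w 1.005 q6 2.45 F [ 0.4 -0.4 -0.5]
dxyz [ 0.0014 -0.0001  0.0695] az 0.002
```

>>> send_rows([
  {"dx": 0.001, "dy": 0, "dz": 0.012, "ax": 0, "ay": 0, "az": 0},
  {"dx": 0, "dy": 0, "dz": 0.015, "ax": 0, "ay": 0, "az": 0},
  {"dx": 0, "dy": 0, "dz": 0.015, "ax": 0, "ay": 0, "az": 0},
  {"dx": 0, "dy": 0, "dz": 0.014, "ax": 0, "ay": 0, "az": 0},
  {"dx": 0, "dy": 0, "dz": 0.009, "ax": 0, "ay": 0, "az": 0},
  {"dx": 0, "dy": 0, "dz": 0.004, "ax": 0, "ay": 0, "az": 0},
  {"dx": 0, "dy": 0, "dz": 0, "ax": 0, "ay": 0, "az": 0},
  {"dx": 0, "dy": 0, "dz": 0, "ax": 0, "ay": 0, "az": 0},
])

```text
time_s: 25.3
ee_pos: [0.455, 0.2844, 0.0252]
tool_rot: [-0.0, 0.982, -0.189, 0.0]
wrist_force: [0.6, -0.5, 0.6]
gripper_width: 0.998
```

>>> send_rows([
  {"dx": 0, "dy": 0, "dz": 0, "ax": 0, "ay": 0, "az": 0},
  {"dx": 0, "dy": 0, "dz": 0, "ax": 0, "ay": 0, "az": 0},
  {"dx": 0, "dy": 0, "dz": 0, "ax": 0, "ay": 0, "az": 0},
  {"dx": 0, "dy": 0, "dz": 0, "ax": 0, "ay": 0, "az": 0},
  {"dx": 0, "dy": 0, "dz": 0, "ax": 0, "ay": 0, "az": 0},
  {"dx": 0, "dy": 0, "dz": 0, "ax": 0, "ay": 0, "az": 0},
  {"dx": 0, "dy": 0, "dz": 0, "ax": 0, "ay": 0, "az": 0},
  {"dx": 0, "dy": 0, "dz": 0, "ax": 0, "ay": 0, "az": 0},
], fingers=1)

```text
time_s: 26.1
ee_pos: [0.4548, 0.2846, 0.0248]
tool_rot: [-0.001, 0.982, -0.189, 0.0]
wrist_force: [0.9, 1.7, -0.6]
gripper_width: 0.334
```

>>> send_rows([
  {"dx": 0, "dy": 0, "dz": -0.004, "ax": 0, "ay": 0, "az": 0},
  {"dx": 0, "dy": 0, "dz": -0.01, "ax": 0, "ay": 0, "az": 0},
  {"dx": 0, "dy": 0, "dz": -0.015, "ax": 0, "ay": 0, "az": 0},
  {"dx": 0, "dy": 0, "dz": -0.015, "ax": 0, "ay": 0, "az": 0},
  {"dx": 0, "dy": 0, "dz": -0.015, "ax": 0, "ay": 0, "az": 0},
  {"dx": 0, "dy": 0, "dz": -0.015, "ax": 0, "ay": 0, "az": 0},
  {"dx": 0, "dy": 0, "dz": -0.015, "ax": 0, "ay": 0, "az": 0},
  {"dx": 0, "dy": 0, "dz": -0.01, "ax": 0, "ay": 0, "az": 0},
])

```text
time_s: 26.9
ee_pos: [0.4551, 0.2844, 0.1258]
tool_rot: [-0.001, 0.982, -0.189, 0.001]
wrist_force: [0.0, 0.6, -0.4]
gripper_width: 0.338
```

```bash
python3 g.py .6045 .1293 .0237 .171
```

```text
t 26.9 pos [0.4551 0.2844 0.1258] yaw -0.38 tilt [ 1.7e-03  9.0e-04 -1.0e+00] w 0.338 q6 2.45 F [ 0.   0.6 -0.4]
dxyz [0.1962 0.0887 0.1022] az -0.551
```

>>> send_rows([
  {"dx": 0.0135, "dy": 0.006, "dz": 0, "ax": 0, "ay": 0, "az": 0},
  {"dx": 0.034, "dy": 0.0154, "dz": 0, "ax": 0, "ay": 0, "az": 0},
  {"dx": 0.034, "dy": 0.0154, "dz": 0, "ax": 0, "ay": 0, "az": 0},
  {"dx": 0.034, "dy": 0.0154, "dz": 0, "ax": 0, "ay": 0, "az": 0},
  {"dx": 0.034, "dy": 0.0154, "dz": 0, "ax": 0, "ay": 0, "az": 0},
  {"dx": 0.034, "dy": 0.0154, "dz": 0, "ax": 0, "ay": 0, "az": 0},
  {"dx": 0.013, "dy": 0.0057, "dz": 0, "ax": 0, "ay": 0, "az": 0},
  {"dx": 0, "dy": 0, "dz": 0.005, "ax": 0, "ay": 0, "az": -0.11},
])

```text
time_s: 27.7
ee_pos: [0.6055, 0.1262, 0.1179]
tool_rot: [0.0, 0.991, -0.136, -0.0]
wrist_force: [-0.2, 0.1, 0.2]
gripper_width: 0.336
```

>>> send_rows([
  {"dx": 0, "dy": 0, "dz": 0.01, "ax": 0, "ay": 0, "az": -0.11},
  {"dx": 0, "dy": 0, "dz": 0.01, "ax": 0, "ay": 0, "az": -0.11},
  {"dx": 0, "dy": 0, "dz": 0.01, "ax": 0, "ay": 0, "az": -0.11},
  {"dx": 0, "dy": 0, "dz": 0.01, "ax": 0, "ay": 0, "az": -0.111},
  {"dx": 0, "dy": 0, "dz": 0.018, "ax": 0, "ay": 0, "az": 0},
  {"dx": 0, "dy": 0, "dz": 0.015, "ax": 0, "ay": 0, "az": 0},
  {"dx": 0, "dy": 0, "dz": 0.01, "ax": 0, "ay": 0, "az": 0},
  {"dx": 0, "dy": 0, "dz": 0, "ax": 0, "ay": 0, "az": 0},
])

```text
time_s: 28.5
ee_pos: [0.6028, 0.1286, 0.0331]
tool_rot: [0.0, 0.996, 0.085, -0.002]
wrist_force: [-0.1, -0.0, -0.7]
gripper_width: 0.332
```

>>> send_rows([
  {"dx": 0, "dy": 0, "dz": 0, "ax": 0, "ay": 0, "az": 0},
  {"dx": 0, "dy": 0, "dz": 0, "ax": 0, "ay": 0, "az": 0},
])

```text
time_s: 28.7
ee_pos: [0.6048, 0.129, 0.0368]
tool_rot: [-0.0, 0.996, 0.085, 0.001]
wrist_force: [0.5, 0.3, -0.2]
gripper_width: 0.339
```

```bash
python3 g.py .6045 .1293 .0248 .171
```

```text
t 28.7 pos [0.6048 0.129  0.0368] yaw 0.171 tilt [ 1.7e-03  3.0e-04 -1.0e+00] w 0.339 q6 1.56 F [ 0.5  0.3 -0.2]
dxyz [-0.0003 -0.0004  0.012 ] az -0.0
```

>>> send_rows([
  {"dx": 0, "dy": 0, "dz": 0.004, "ax": 0, "ay": 0, "az": 0},
  {"dx": 0, "dy": 0, "dz": 0.004, "ax": 0, "ay": 0, "az": 0},
  {"dx": 0, "dy": 0, "dz": 0.002, "ax": 0, "ay": 0, "az": 0},
  {"dx": 0, "dy": 0, "dz": 0.002, "ax": 0, "ay": 0, "az": 0},
  {"dx": 0, "dy": 0, "dz": 0, "ax": 0, "ay": 0, "az": 0},
  {"dx": 0, "dy": 0, "dz": 0, "ax": 0, "ay": 0, "az": 0},
])

```text
time_s: 29.3
ee_pos: [0.6043, 0.1288, 0.0248]
tool_rot: [0.0, 0.996, 0.085, 0.0]
wrist_force: [-3.1, -0.8, 4.7]
gripper_width: 0.334
```

Release, rise, and back away toward the robot's right so both cameras see the rack.

>>> send_rows([
  {"dx": 0, "dy": 0, "dz": 0, "ax": 0, "ay": 0, "az": 0},
  {"dx": 0, "dy": 0, "dz": 0, "ax": 0, "ay": 0, "az": 0},
  {"dx": 0, "dy": 0, "dz": 0, "ax": 0, "ay": 0, "az": 0},
  {"dx": 0, "dy": 0, "dz": 0, "ax": 0, "ay": 0, "az": 0},
  {"dx": 0, "dy": 0, "dz": 0, "ax": 0, "ay": 0, "az": 0},
  {"dx": 0, "dy": 0, "dz": 0, "ax": 0, "ay": 0, "az": 0},
], fingers=0.35)

```text
time_s: 29.9
ee_pos: [0.6041, 0.1289, 0.0235]
tool_rot: [-0.0, 0.996, 0.085, -0.0]
wrist_force: [-0.5, 0.7, 0.0]
gripper_width: 0.65
```

>>> send_rows([
  {"dx": 0, "dy": 0, "dz": -0.005, "ax": 0, "ay": 0, "az": 0},
  {"dx": 0, "dy": 0, "dz": -0.01, "ax": 0, "ay": 0, "az": 0},
  {"dx": 0, "dy": 0, "dz": -0.015, "ax": 0, "ay": 0, "az": 0},
  {"dx": 0, "dy": 0, "dz": -0.02, "ax": 0, "ay": 0, "az": 0},
  {"dx": 0, "dy": 0, "dz": -0.03, "ax": 0, "ay": 0, "az": 0},
  {"dx": 0, "dy": 0, "dz": -0.04, "ax": 0, "ay": 0, "az": 0},
  {"dx": 0, "dy": 0, "dz": -0.04, "ax": 0, "ay": 0, "az": 0},
  {"dx": 0, "dy": 0, "dz": -0.02, "ax": 0, "ay": 0, "az": 0},
])

```text
time_s: 30.7
ee_pos: [0.6052, 0.129, 0.2105]
tool_rot: [-0.0, 0.996, 0.085, 0.004]
wrist_force: [0.6, -0.1, 0.1]
gripper_width: 0.651
```

>>> send_rows([
  {"dx": -0.03, "dy": -0.02, "dz": 0, "ax": 0, "ay": 0, "az": 0},
  {"dx": -0.03, "dy": -0.03, "dz": 0, "ax": 0, "ay": 0, "az": 0},
  {"dx": -0.03, "dy": -0.03, "dz": 0, "ax": 0, "ay": 0, "az": 0},
  {"dx": -0.03, "dy": -0.03, "dz": 0, "ax": 0, "ay": 0, "az": 0},
  {"dx": -0.03, "dy": -0.03, "dz": 0, "ax": 0, "ay": 0, "az": 0},
  {"dx": -0.03, "dy": -0.03, "dz": 0, "ax": 0, "ay": 0, "az": 0},
  {"dx": -0.02, "dy": -0.03, "dz": 0, "ax": 0, "ay": 0, "az": 0},
  {"dx": 0, "dy": -0.02, "dz": 0, "ax": 0, "ay": 0, "az": 0},
])

```text
time_s: 31.5
ee_pos: [0.3675, 0.3132, 0.2064]
tool_rot: [-0.001, 0.996, 0.086, 0.001]
wrist_force: [-0.4, 1.2, 0.1]
gripper_width: 0.653
```

Run:
```python
from rig import cams,bot
from h import *
print(bot.get_state()["ee_pos"],bot.get_state()["gripper_width"])
cs={n:cams.read_camera(n) for n in("top","side")}
for n,c in cs.items(): np.savez(n+"2.npz",**c)
cv2.imwrite("pics/p2.png",np.hstack([cv2.resize(c["image"][...,::-1],(400,300)) for c in cs.values()]))
T=dict(red=(.6453,-.1071),orange=(.6317,-.0283),blue=(.6181,.0505),white=(.6045,.1293))
for k,t in T.items():
    print(k,np.round(np.array(t)*1000,1))
    try: barrels(cs,{k:t},R=.062)
    except Exception as e: print(e)
```

```text
[0.36748137 0.31323367 0.20644367] 0.6526472163892416
red [ 645.3 -107.1]
red top 714 ctr [ 645.5 -108.1] [ 29.1 116.2] ang 0.168 ztop 0.0575
red side 640 ctr [641.2 -87.3] [ 82.4 117.8] ang 0.201 ztop 0.0581
orange [631.7 -28.3]
orange top 605 ctr [631.8 -29.4] [29.4 95.7] ang 0.16 ztop 0.0574
orange side 471 ctr [628.1  -8. ] [82.  96.5] ang 0.196 ztop 0.058
blue [618.1  50.5]
blue top 484 ctr [618.   49.3] [29.1 75.8] ang 0.175 ztop 0.0574
blue side 331 ctr [614.7  70.4] [77.9 81.6] ang 1.728 ztop 0.0582
white [604.5 129.3]
white top 376 ctr [604.7 128. ] [29.9 55.9] ang 0.195 ztop 0.0579
white side 222 ctr [606.2 122.7] [28.5 57.5] ang 0.125 ztop 0.058
```

View pics/p2.png

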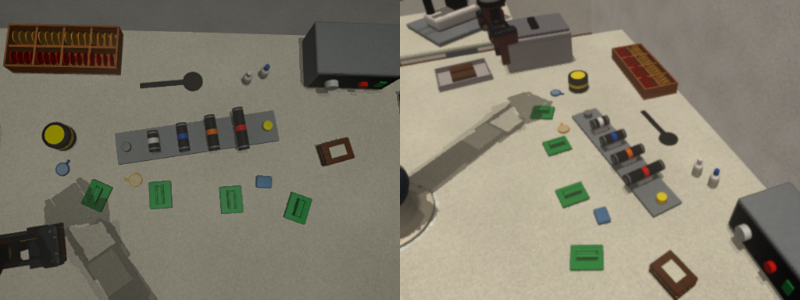

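The picture shows red (239,128), orange (212,131), blue (183,136) and white (153,140) on the cradles, running away from the yellow stop (268,126). The gripper is clear at the left.

```bash
python3 -c "
from rig import ticket
print(ticket.sign_off())"
```

```text
the job is handed in; nothing more can be done
None
```

All four barrels are on the rack, one to a cradle, in the order red, orange, blue, white going away from the yellow stop. I handed the job in at about 31.6 s; it reports no verdict. Each barrel was lowered until light contact (3.5–6 N at the wrist) before the fingers opened, and the gripper was clear of everything before hand-in.

**Last checks, top camera:**
- **Position:** the barrel middles lie within about 1.5 mm of the cradle middles.
- **Angle:** the axes read within 0.025 rad of the ribs.
- **Height:** the barrel tops read 57–58 mm, the same as when they lay on the rests. That means they are seated with axes near 41 mm.

**Where the side camera disagreed:** its readings for red, orange and blue were up to 20 mm off across the row, with widths of about 80 mm. My search window had caught the neighbouring barrels, so I disregarded those positions. Its white reading differed by about 6 mm along the row, like the offsets it showed at the start. It sees mostly one flank of each barrel. Its picture and heights agreed with the top view.

I did not take a second picture to confirm the barrels were still.

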